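Stroke the flip-top sample tubes shut

ROBOT

A 6-joint arm with a two-finger parallel gripper is mounted at the origin on a cart in front of the work surface, level with it; the furniture and walls round the work are solid. World frame = base frame: x ahead of the robot, y to its left, z up, the work surface at z = 0. Lengths are in m, angles in rad, forces in N, time in s.
With the tool pointing down it reaches from about 0.35 to 0.775 m from the base axis. Payload 5.5 kg.
Tool frame: the origin (TCP) lies at the very end of the fingers, on their centre line; the grasp point (between the pads) lies 19 mm behind it; x points along the fingers, y is the direction in which the jaws open and shut, and the axes are right-handed (so a half turn about x gives the same grasp; the last joint's range is limited). The gripper opens to 85 mm and grips with 20 to 120 N. Pads are 22 mm wide; open, the fingers measure 114 mm over their backs; the gripper's body (76 mm by 85 mm) begins 54 mm behind the grasp point. The pads swing forward as they close: fully open they stand 13 mm farther back than shut.
Start: joints at [-1.275, 0.313, 0.046, 1.304, 0, 1.431], TCP at [0.243, -0.521, 0.231] pointing down, gripper open.
Joint ranges: [-2.76, 2.76], [-0.86, 1.69], [-1.03, 1.26], [-2.2, 2.34], [-1.47, 1.5], [-3.14, 3.14]. Speed limits (rad/s): [2.57, 2.57, 3.14, 3.14, 3.14, 3.14].

INTERFACE

Orientations are given as a unit quaternion [w, x, y, z].
In Python, from workcell import env gives the robot as it stands.
- The arm moves only by the tool drive_tool, never from a script. Its argument "plan" is a list that holds one entry, the list of rows, each a list of 7 numbers: the shift along the tool's x, y, z in cm, then the turn, a rotation vector about the tool's x, y, z in degrees, then the opening, from 0 (shut) to 1 (fully open). In form: [[[tx, ty, tz, wx, wy, wz, fingers], ...]]. A call has exactly 5 rows; each row shifts and turns the commanded pose from where the row before left it, along the tool's axes as they then stand; what a row does not reach is not made up. A row lasts 1/12 s, in which the tool goes at most 41.7 mm and 7.16 degrees, less where a joint would pass 70% of its speed; a pose out of reach is approached as far as the arm can. A call with a gripper value outside its range is refused whole. The fingers move at their own pace and stop on an object; "squeeze" is the grip in N (left out, the last holds). Time passes only in rows, so rows that do not move let the fingers close, or fill a call up. It gives the time, the measured TCP pose, the force and the opening at its end, in the units of the state.
- env.get_state(): the state, without advancing time (a new reading comes with each control period).
- env.read_camera(name): name is "side" or "top" or "wrist"; returns the picture (420x560x3 uint8, red, green, blue); there is no depth.
- env.camera_model(name): a dict with "camera_matrix" (3x3 intrinsics, pixels), "k1" (the pictures are not rectified: a ray, as slopes to the right and down, at radius r is drawn at 1 + k1 r^2 times it, then the intrinsics apply), "camera_from_world" (4x4, takes a point from world to camera coordinates); the wrist camera has in their place "T_tool_cam" (4x4, takes a point from camera to tool coordinates, whose origin is the TCP and whose axes are the tool frame's). Camera axes: x right, y down, z forward; pixel columns grow to the right and rows downward; lengths in m; the calibration is good to about 2 mm. A picture is of the moment at which its call begins: read the wrist's pose just before it. camera_model takes no time and is no camera call.
- env.hand_in(): hands the job in, once; it reports no verdict.
The state is a dict: "clock": time; "joint_pos": joint angles; "qvel": joint speeds; "tau": joint torques, N m; "tcp_pos": TCP position; "orientation": TCP orientation; "wrist_force": force on the tool from outside, world axes, zero at the start; "ft_torque": the same for the moment, N m; "finger_gap": finger opening in m.
Only numpy, scipy, OpenCV 4.12 (cv2) and the standard library are available. Lean on these libraries where they do the work, as an engineer would, in place of code of your own. Each camera call takes 0.05 s, during which the arm holds its last target.

TASK

The five flip-top sample tubes in the aluminium block have been left open: using the fingertips alone, stroke along the row to fold the blue lids over, and press them down until every lid is fully shut. Be gentle: do not lift, tip or shove the block, and leave the vials, the weight and the eraser around it as they are.

Things in the scene. Friction and masses are not known exactly. Their poses are not given: they have to be found in the camera images.
- tube_block: aluminium tube block, 44 mm (x) x 160 mm (y) x 46 mm high, about 1.1 kg, loose on four rubber feet; origin at the centre of its underside, z up. Five white flip-top tubes are fast in it in a row along its y axis, at x = 0, y = -56, -28, 0, +28, +56 mm (lid_1 to lid_5), rims 56 mm above the underside. Lids hinge on the -y side of their tubes; the row is free to reach from above.
- lid_1 (a joint): hinge angle of the blue lid at y = -56 mm, rad: 0 fully shut on a firm stop, 1.57 upright, 1.95 leaning back to -y as far as it goes. No spring, about 0.004 N m of friction: it stays where it is left. Hinge line along the block's x, 11.5 mm to -y of the tube's centre, 56 mm high. The open lid shows its flat back to -y, so a finger moving towards +y folds it over.
- lid_1_top (a point): centre of the outer face (back) of that lid, moving with it; 11.5 mm out from the hinge line; z points out of the face, y from the hinge to the thumb tab. Disc 21 mm across, 3 mm thick, 24 mm from hinge line to tab's end, plug 14 mm across and 4 mm deep on the inner face. Shut, this point is 59 mm above the block's underside.
- lid_2 (a joint): hinge angle of the blue lid at y = -28 mm, rad: 0 fully shut on a firm stop, 1.57 upright, 1.95 leaning back to -y as far as it goes. No spring, about 0.004 N m of friction: it stays where it is left. Hinge line along the block's x, 11.5 mm to -y of the tube's centre, 56 mm high. The open lid shows its flat back to -y, so a finger moving towards +y folds it over.
- lid_2_top (a point): centre of the outer face (back) of that lid, moving with it; 11.5 mm out from the hinge line; z points out of the face, y from the hinge to the thumb tab. Disc 21 mm across, 3 mm thick, 24 mm from hinge line to tab's end, plug 14 mm across and 4 mm deep on the inner face. Shut, this point is 59 mm above the block's underside.
- lid_3 (a joint): hinge angle of the blue lid at y = +0 mm, rad: 0 fully shut on a firm stop, 1.57 upright, 1.95 leaning back to -y as far as it goes. No spring, about 0.004 N m of friction: it stays where it is left. Hinge line along the block's x, 11.5 mm to -y of the tube's centre, 56 mm high. The open lid shows its flat back to -y, so a finger moving towards +y folds it over.
- lid_3_top (a point): centre of the outer face (back) of that lid, moving with it; 11.5 mm out from the hinge line; z points out of the face, y from the hinge to the thumb tab. Disc 21 mm across, 3 mm thick, 24 mm from hinge line to tab's end, plug 14 mm across and 4 mm deep on the inner face. Shut, this point is 59 mm above the block's underside.
- lid_4 (a joint): hinge angle of the blue lid at y = +28 mm, rad: 0 fully shut on a firm stop, 1.57 upright, 1.95 leaning back to -y as far as it goes. No spring, about 0.004 N m of friction: it stays where it is left. Hinge line along the block's x, 11.5 mm to -y of the tube's centre, 56 mm high. The open lid shows its flat back to -y, so a finger moving towards +y folds it over.
- lid_4_top (a point): centre of the outer face (back) of that lid, moving with it; 11.5 mm out from the hinge line; z points out of the face, y from the hinge to the thumb tab. Disc 21 mm across, 3 mm thick, 24 mm from hinge line to tab's end, plug 14 mm across and 4 mm deep on the inner face. Shut, this point is 59 mm above the block's underside.
- lid_5 (a joint): hinge angle of the blue lid at y = +56 mm, rad: 0 fully shut on a firm stop, 1.57 upright, 1.95 leaning back to -y as far as it goes. No spring, about 0.004 N m of friction: it stays where it is left. Hinge line along the block's x, 11.5 mm to -y of the tube's centre, 56 mm high. The open lid shows its flat back to -y, so a finger moving towards +y folds it over.
- lid_5_top (a point): centre of the outer face (back) of that lid, moving with it; 11.5 mm out from the hinge line; z points out of the face, y from the hinge to the thumb tab. Disc 21 mm across, 3 mm thick, 24 mm from hinge line to tab's end, plug 14 mm across and 4 mm deep on the inner face. Shut, this point is 59 mm above the block's underside.
- vial_a: glass sample vial with a white screw cap, 21 mm across, 52 mm tall; loose bystander near the block; origin at the centre of its underside
- vial_c: glass sample vial with a blue screw cap, 21 mm across, 52 mm tall; loose bystander near the block; origin at the centre of its underside
- weight_100g: brass knob weight, 22 mm across, 30 mm tall; loose bystander near the block; origin at the centre of its underside
- eraser: green and white eraser, 21x42x13 mm, long side along its y; loose bystander near the block; origin at the centre of its underside
Mind the look-alikes: they are no part of the job. Several things have the shape of the tube_block; the one meant has the colours described above.

How it is judged:
By the outcome, as a careful person would: the job done as asked, in the order asked, and still so for the second after the job is handed in, with the robot touching nothing.
It also fails if it takes over 48 s, if anything falls off the work surface, if the arm or the gripper's body presses on something with over 40 N, if the wrist force passes 120 N, or if a joint passes its speed limit or range.

## Working session

There is one attempt and no reset: what is moved stays moved. The work goes in short steps, Python scripts to look and compute and a tool call to move; the robot and the scene stay as the last step left them, time stands still between calls to the robot, and variables do not carry over. Pictures are saved under pics/ and viewed, and the job is handed in when it is done.

Besides the shell and the picture viewer there is one more tool, called after "Emit:" by a JSON object that holds its "fn" and its "kwargs", one argument or row to a line. drive_tool: Moves the arm, as the interface text tells. Its arguments: {"type":"object","properties":{"plan":{"type":"array","items":{"type":"array","items":{"type":"array","items":{"type":"number"}}}},"squeeze":{"type":"number"}},"required":["plan"]}

```bash
mkdir -p pics; ls
python3 - <<'E'
from workcell import env
import cv2
s=env.get_state(); print(s)
for n in("top","side","wrist"):
    im=env.read_camera(n); cv2.imwrite(f"pics/{n}0.png",im[:,:,::-1])
    print(n,env.camera_model(n))
E
```

```text
pics
{'clock': 0.0, 'joint_pos': array([-1.27462137e+00,  3.13989637e-01,  4.49838234e-02,  1.30358569e+00,
       -2.95128594e-05,  1.43122334e+00]), 'qvel': array([-4.56491437e-04,  8.36743889e-04,  2.37044641e-04,  2.91641131e-04,
       -4.45415643e-05, -4.21297397e-04]), 'tau': array([-5.04841762e-05, -4.80629826e+01,  2.98532546e+01,  1.94659468e-02,
       -2.43795539e-04,  1.43683542e-05]), 'tcp_pos': array([ 0.24254974, -0.52078376,  0.23041697]), 'orientation': array([-0.15221222, -0.69032989, -0.15347608,  0.69044998]), 'wrist_force': array([-0.26593462,  0.98962283, -0.10232935]), 'ft_torque': array([ 0.06465055,  0.01917323, -0.02334714]), 'finger_gap': 0.08521820374605388}
top {'camera_matrix': array([[454.63992788,   0.        , 271.7917732 ],
       [  0.        , 454.63992788, 204.97698074],
       [  0.        ,   0.        ,   1.        ]]), 'k1': 0.005419657706874873, 'camera_from_world': array([[ 0.01992787, -0.99979609,  0.00326524,  0.29774505],
       [-0.99820005, -0.02008061, -0.05651047,  0.47989954],
       [ 0.05656452, -0.00213323, -0.99839667,  0.906086
[... 399 characters left out ...]
  0.44100667],
       [ 0.2078871 ,  0.47981935, -0.85238274,  0.66373179],
       [ 0.        ,  0.        ,  0.        ,  1.        ]])}
wrist {'camera_matrix': array([[301.70768475,   0.        , 282.23233904],
       [  0.        , 301.70768475, 216.83304126],
       [  0.        ,   0.        ,   1.        ]]), 'k1': -0.0450377778443712, 'T_tool_cam': array([[ 2.79318633e-04, -2.87444219e-01,  9.57797339e-01,
        -1.43150679e-01],
       [ 9.99999364e-01,  1.12651448e-03,  4.64520182e-05,
         7.80866641e-05],
       [-1.09232494e-03,  9.57796717e-01,  2.87444351e-01,
        -7.22522143e-02],
       [ 0.00000000e+00,  0.00000000e+00,  0.00000000e+00,
         1.00000000e+00]])}
```

View pics/top0.png

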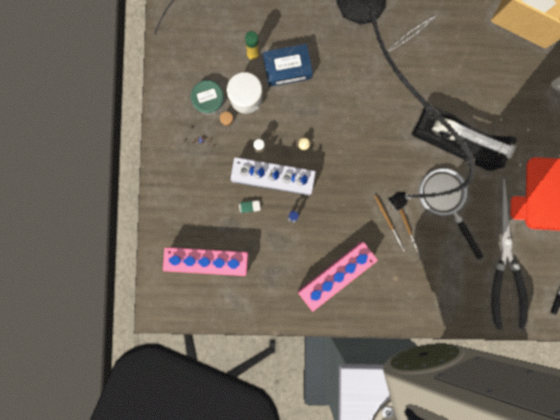

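View pics/side0.png

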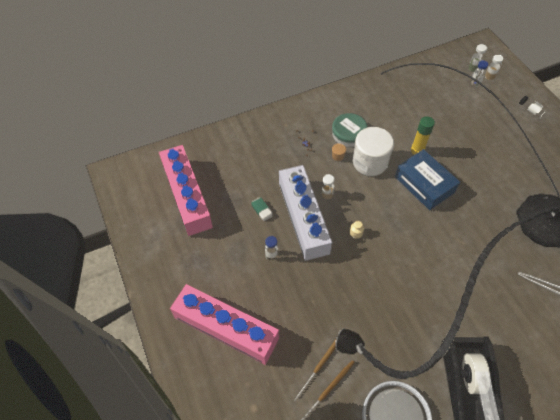

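View pics/wrist0.png

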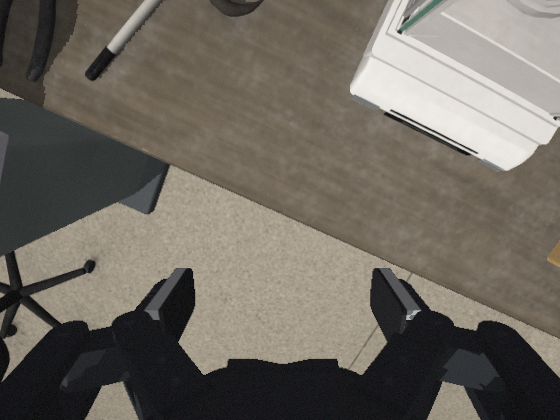

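Candidates for the tube block: the silver block at top (273,176) / side (304,211), and pink look-alikes at top (206,262) and (338,277). The silver one matches "aluminium". I'll check it in close crops.

```bash
cat > h.py <<'E'
import numpy as np, cv2
from workcell import env
def ray(name,u,v):
    m=env.camera_model(name);K=np.array(m["camera_matrix"]);k1=m["k1"]
    d=np.array([(u-K[0,2])/K[0,0],(v-K[1,2])/K[1,1]]);p=d.copy()
    for _ in range(20): p=d/(1+k1*(p@p))
    T=np.array(m["camera_from_world"]);R=T[:3,:3]
    return -R.T@T[:3,3], R.T@np.array([p[0],p[1],1.])
def onplane(name,u,v,z):
    o,d=ray(name,u,v); return o+d*(z-o[2])/d[2]
def proj(name,P):
    m=env.camera_model(name);K=np.array(m["camera_matrix"]);T=np.array(m["camera_from_world"])
    c=T[:3,:3]@np.array(P)+T[:3,3];s=c[:2]/c[2];s=s*(1+m["k1"]*(s@s));return K[:2,:2]@s+K[:2,2]
def tri(u1,u2):
    o1,d1=ray("top",*u1);o2,d2=ray("side",*u2)
    A=np.array([d1,-d2]).T;t=np.linalg.lstsq(A,o2-o1,rcond=None)[0]
    a=o1+t[0]*d1;b=o2+t[1]*d2;return (a+b)/2,np.linalg.norm(a-b)
E
python3 - <<'E'
import cv2
a=cv2.imread('pics/top0.png')[130:230,220:330];b=cv2.imread('pics/side0.png')[155:265,235:345]
cv2.imwrite('pics/c1.png',cv2.resize(a,None,fx=7,fy=6,interpolation=2)[:600,:800]);cv2.imwrite('pics/c2.png',cv2.resize(b,None,fx=5.4,fy=5.4,interpolation=2))
E
```

```text
(no output)
```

View pics/c1.png

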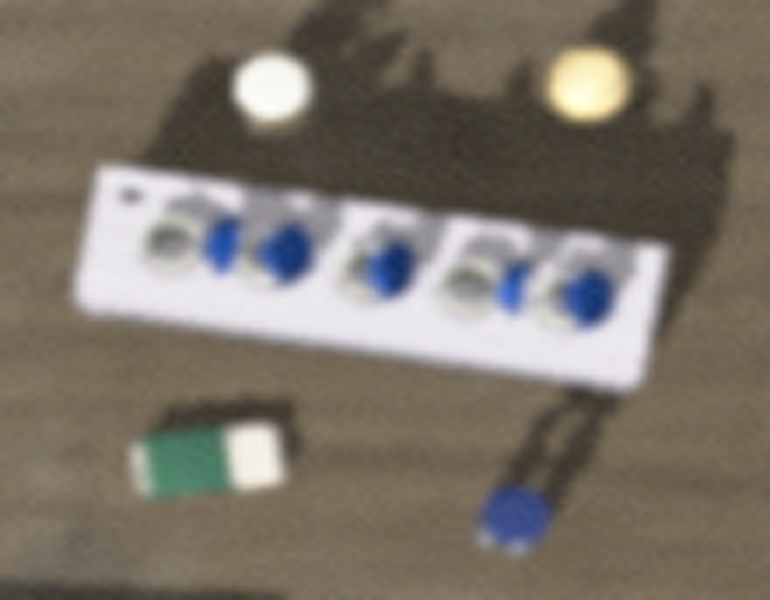

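View pics/c2.png

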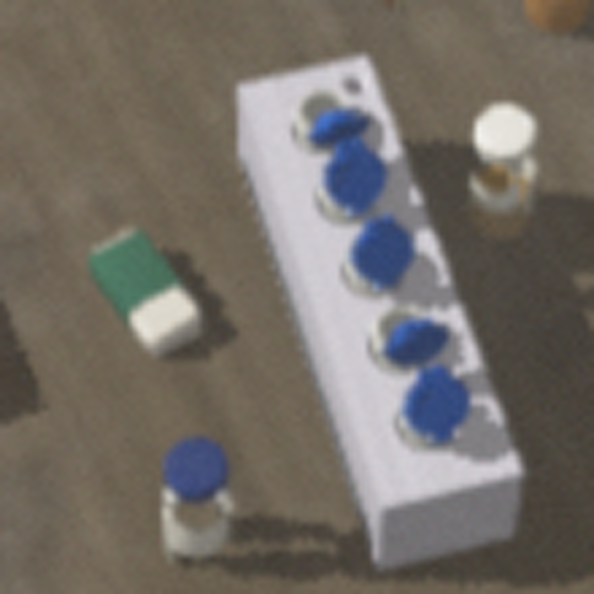

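Run:
```python
from h import *
from scipy.spatial.transform import Rotation as R
np.set_printoptions(precision=4,suppress=True)
t=[(98,165),(668,245),(640,388),(78,305)]
s=[(238,87),(368,57),(522,470),(378,510)]
print("top corners z=.046")
P=[]
for c in t:
    p=onplane("top",220+c[0]/7,130+c[1]/6,.046);P.append(p);print(p)
P=np.array(P);print(P.mean(0),[np.linalg.norm(P[i]-P[(i+1)%4]) for i in range(4)])
d=(P[0]+P[3]-P[1]-P[2])[:2];print("ydir",d/np.linalg.norm(d),np.degrees(np.arctan2(-d[0],d[1])))
Q=np.array([onplane("side",235+c[0]/5.4,155+c[1]/5.4,.046) for c in s]);print(Q,Q.mean(0))
d=(Q[0]+Q[1]-Q[2]-Q[3])[:2];print(np.degrees(np.arctan2(-d[0],d[1])))
# triangulated hole
print(tri((220+130/7,130+195/6),(235+352/5.4,155+86/5.4)))
st=env.get_state();q=st['orientation'];print(R.from_quat(q[[1,2,3,0]]).as_matrix())
for n,c in(("white",(272,88)),("brass",(588,85)),("blue",(515,515))):
    print(n,onplane("top",220+c[0]/7,130+c[1]/6,.05 if n!="brass" else .03))
```

```text
top corners z=.046
[0.5637 0.3833 0.046 ]
[0.5406 0.2233 0.046 ]
[0.4937 0.2304 0.046 ]
[0.5176 0.3877 0.046 ]
[0.5289 0.3062 0.046 ] [np.float64(0.16165857931039557), np.float64(0.047491565301388365), np.float64(0.15914554588905766), np.float64(0.04625986584781114)]
ydir [0.1464 0.9892] -8.420465055153908
[[0.5203 0.3869 0.046 ]
 [0.5638 0.3803 0.046 ]
 [0.5402 0.2238 0.046 ]
 [0.4954 0.2295 0.046 ]] [0.5299 0.3051 0.046 ]
-8.776835622474458
(array([0.5549, 0.3742, 0.0425]), np.float64(0.0007423889265847266))
[[-0.0004  0.4221 -0.9065]
 [ 0.0014 -0.9065 -0.4221]
 [-1.     -0.0014 -0.0002]]
white [0.5893 0.335  0.05  ]
brass [0.596  0.2454 0.03  ]
blue [0.4515 0.2647 0.05  ]
```

Run:
```python
from h import *
np.set_printoptions(precision=4,suppress=True)
print("lamp head",tri((399,200),(348,342)))
print("lamp base",tri((362,5),(548,218)))
print("neck",tri((470,160),(475,265)), onplane("top",470,160,.3))
A=np.array([.243,-.521,.23]);B=np.array([.514,.202,.2])
for t in np.linspace(0,1,7): p=A+t*(B-A);print(p,proj("top",p),proj("top",p+[0,0,.15]),proj("side",p))
print("red",onplane("top",545,190,.05))
```

```text
lamp head (array([0.4842, 0.0649, 0.0641]), np.float64(0.0023631461200919273))
lamp base (array([0.8925, 0.1283, 0.0217]), np.float64(0.008442469799057039))
neck (array([0.5432, 0.0293, 0.327 ]), np.float64(0.04880172380603413)) [0.5261 0.0321 0.3   ]
[ 0.243 -0.521  0.23 ] [818.3613 360.6799] [973.5136 397.5475] [ 592.7443 1961.088 ]
[ 0.2882 -0.4005  0.225 ] [733.0692 327.7714] [861.4569 354.7513] [ 472.7375 1175.202 ]
[ 0.3333 -0.28    0.22  ] [650.0847 295.7315] [753.4934 313.4698] [415.1587 794.1904]
[ 0.3785 -0.1595  0.215 ] [569.2245 264.4907] [649.2163 273.5508] [381.472  566.9337]
[ 0.4237 -0.039   0.21  ] [490.3212 233.9853] [548.2623 234.8585] [359.0384 412.28  ]
[0.4688 0.0815 0.205 ] [413.2215 204.1575] [450.3069 197.2718] [342.759  297.7499]
[0.514 0.202 0.2  ] [337.7854 174.954 ] [355.0598 160.6825] [330.2366 208.0877]
red [ 0.5116 -0.2231  0.05  ]
```

Run:
```python
from h import *
np.set_printoptions(precision=3,suppress=True)
a=cv2.imread('pics/top0.png')[0:230,330:500];b=cv2.imread('pics/side0.png')[190:400,320:560]
cv2.imwrite('pics/l1.png',cv2.resize(a,None,fx=2.6,fy=2.6));cv2.imwrite('pics/l2.png',cv2.resize(b,None,fx=2.8,fy=2.8))
top=np.array([(370,20),(376,40),(388,65),(400,82),(420,101),(440,117),(455,133),(467,150),(471,165),(468,180),(455,189),(430,194),(400,200)],float)
side=np.array([(530,208),(515,213),(500,225),(487,245),(475,268),(466,292),(455,318),(445,340),(430,358),(410,368),(390,367),(370,358),(350,343)],float)
den=lambda c:np.array([c[i]+(c[i+1]-c[i])*k/8 for i in range(len(c)-1) for k in range(8)])
T,S=den(top),den(side)
for u in T[::8]:
    r=[tri(u,v) for v in S]; ks=np.argsort([x[1] for x in r])[:2]
    print(u,[ (S[k],r[k][0],round(r[k][1],4)) for k in ks])
```

```text
[370.  20.] [(array([526.25, 209.25]), array([0.821, 0.13 , 0.097]), np.float64(0.0003)), (array([528.125, 208.625]), array([0.821, 0.13 , 0.099]), np.float64(0.0024))]
[376.  40.] [(array([509.375, 217.5  ]), array([0.775, 0.122, 0.116]), np.float64(0.0012)), (array([507.5, 219. ]), array([0.775, 0.122, 0.112]), np.float64(0.0017))]
[388.  65.] [(array([490.25, 240.  ]), array([0.727, 0.101, 0.119]), np.float64(0.0009)), (array([491.875, 237.5  ]), array([0.726, 0.102, 0.125]), np.float64(0.002))]
[400.  82.] [(array([481. , 256.5]), array([0.693, 0.082, 0.129]), np.float64(0.0001)), (array([479.5  , 259.375]), array([0.694, 0.081, 0.122]), np.float64(0.0027))]
[420. 101.] [(array([472.75, 274.  ]), array([0.65 , 0.056, 0.161]), np.float64(0.0004)), (array([471.625, 277.   ]), array([0.651, 0.055, 0.154]), np.float64(0.0018))]
[440. 117.] [(array([467.125, 289.   ]), array([0.614, 0.034, 0.193]), np.float64(0.0007)), (array([466., 292.]), array([0.615, 0.032, 0.188]), np.float64(0.0014))]
[455. 133.] [(array([459.125, 308.25 ]), array([0.585, 0.015, 0.206]), np.float64(0.0007)), (ar
[... 232 characters left out ...]
4(0.001))]
[471. 165.] [(array([433.75, 353.5 ]), array([ 0.535, -0.016,  0.193]), np.float64(0.0008)), (array([435.625, 351.25 ]), array([ 0.536, -0.015,  0.197]), np.float64(0.0017))]
[468. 180.] [(array([415. , 365.5]), array([ 0.513, -0.017,  0.18 ]), np.float64(0.0002)), (array([412.5 , 366.75]), array([ 0.511, -0.017,  0.178]), np.float64(0.0029))]
[455. 189.] [(array([395.  , 367.25]), array([ 0.499, -0.006,  0.154]), np.float64(0.0013)), (array([397.5  , 367.375]), array([ 0.5  , -0.007,  0.154]), np.float64(0.0016))]
[430. 194.] [(array([375.  , 360.25]), array([0.494, 0.02 , 0.106]), np.float64(0.0007)), (array([377.5  , 361.375]), array([0.496, 0.018, 0.103]), np.float64(0.0022))]
```

View pics/l1.png

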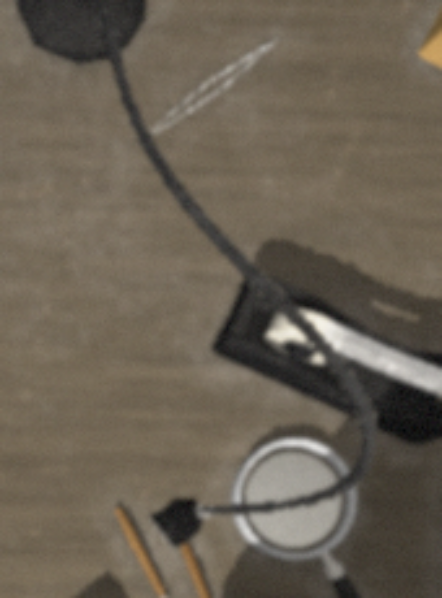

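View pics/l2.png

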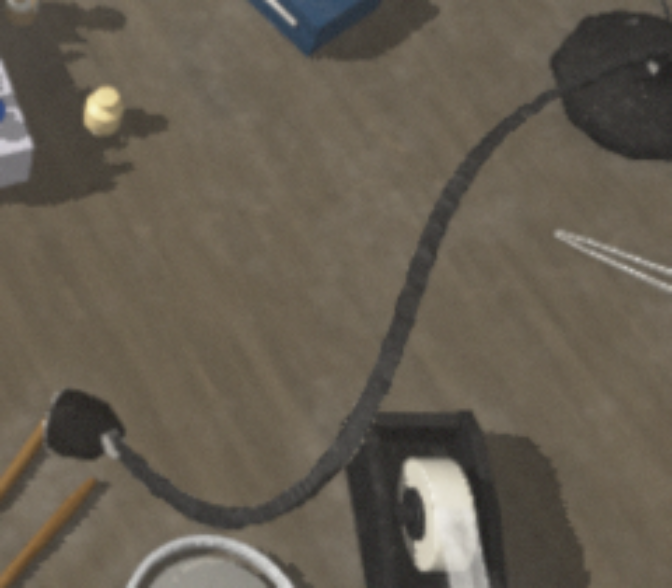

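The silver block's lids are blue on white tubes, hinged on the side facing right in the top picture. That is the world −y side, opposite the small hole. It is the right block: centre about (0.530, 0.306), yaw about −8.6°. The lamp neck arches up to z≈0.21 over y −0.02..0.13, so I go round it at x≈0.40 and z≈0.30.

Emit:
{"fn": "drive_tool", "kwargs": {
  "plan": [
    [[-0.47,-2.71,-2.41,0,0,0,0],[-0.47,-2.71,-2.41,0,0,0,0],[-0.47,-2.71,-2.41,0,0,0,0],[-0.47,-2.71,-2.41,0,0,0,0],[-0.47,-2.71,-2.41,0,0,0,0]]
  ],
  "squeeze": 20
}}

```text
clock: 0.57
tcp_pos: [0.2948, -0.3458, 0.2546]
orientation: [-0.152, -0.69, -0.153, 0.69]
wrist_force: [0.3, 0.0, 0.2]
finger_gap: 0.0256
```

Emit:
{"fn": "drive_tool", "kwargs": {
  "plan": [
    [[-0.47,-2.71,-2.41,0,0,0,0],[-0.47,-2.71,-2.41,0,0,0,0],[-0.47,-2.71,-2.41,0,0,0,0],[-0.47,-2.71,-2.41,0,0,0,0],[-0.47,-2.71,-2.41,0,0,0,0]]
  ]
}}

```text
clock: 0.98
tcp_pos: [0.3467, -0.1721, 0.2785]
orientation: [0.153, 0.69, 0.153, -0.69]
wrist_force: [0.6, 0.1, 0.7]
finger_gap: 0.0004
```

Emit:
{"fn": "drive_tool", "kwargs": {
  "plan": [
    [[-0.47,-2.71,-2.41,0,0,0,0],[-0.47,-2.71,-2.41,0,0,0,0],[-0.47,-2.71,-2.41,0,0,0,0],[-0.47,-2.71,-2.41,0,0,0,0],[-0.47,-2.71,-2.41,0,0,0,0]]
  ]
}}

```text
clock: 1.4
tcp_pos: [0.3988, 0.0017, 0.3021]
orientation: [0.153, 0.691, 0.153, -0.69]
wrist_force: [0.2, -1.2, -0.4]
finger_gap: -0.0005
```

Emit:
{"fn": "drive_tool", "kwargs": {
  "plan": [
    [[1.0,-1.9,-1.6,0,0,0,0],[1.0,-1.9,-1.6,0,0,0,0],[1.0,-1.9,-1.6,0,0,0,0],[1.0,-1.9,-1.6,0,0,0,0],[1.0,-1.9,-1.6,0,0,0,0]]
  ]
}}

```text
clock: 1.82
tcp_pos: [0.4312, 0.1211, 0.2512]
orientation: [-0.153, -0.69, -0.153, 0.69]
wrist_force: [-0.7, -0.6, -0.0]
finger_gap: 0.0004
```

Emit:
{"fn": "drive_tool", "kwargs": {
  "plan": [
    [[0,0,0,-7,0,0,0],[0,0,0,-7,0,0,0],[0,0,0,-7,0,0,0],[0,0,0,-7,0,0,0],[0,0,0,-7,0,0,0]]
  ]
}}

```text
clock: 2.23
tcp_pos: [0.431, 0.1199, 0.2514]
orientation: [-0.355, -0.611, -0.355, 0.612]
wrist_force: [0.3, 0.4, -0.2]
finger_gap: 0.0004
```

Emit:
{"fn": "drive_tool", "kwargs": {
  "plan": [
    [[0,0,0,-7,0,0,0],[0,0,0,-7,0,0,0],[0,0,0,-7,0,0,0],[0,0,0,0,0,0,0],[0,0,0,0,0,0,0]]
  ]
}}

```text
clock: 2.65
tcp_pos: [0.4311, 0.1197, 0.2516]
orientation: [-0.458, -0.538, -0.458, 0.539]
wrist_force: [-0.3, -0.2, -0.8]
finger_gap: 0.0003
```

```bash
cat >> h.py <<'E'
C=np.array([.5297,.3057]);yaw=np.radians(-8.6)
YD=np.array([-np.sin(yaw),np.cos(yaw)]);XD=np.array([np.cos(yaw),np.sin(yaw)])
def blk(p): d=np.array(p)[:2]-C; return np.r_[d@XD,d@YD,p[2]]*1000
def where():
    from scipy.spatial.transform import Rotation as R
    s=env.get_state();q=s['orientation'];M=R.from_quat(q[[1,2,3,0]]).as_matrix()
    b=blk(s['tcp_pos']);print("t",round(s['clock'],2),"blk mm",b.round(1),"tool y yaw",np.degrees(np.arctan2(M[1,1],M[0,1])).round(2),"F",s['wrist_force'].round(2))
    return s,M,b
def togo(bt):
    s,M,b=where(); d=np.r_[(np.array(bt)-b)[:2]@np.array([XD,YD]),bt[2]-b[2]]
    print("tool shift cm",(M.T@d/10).round(2))
E
python3 - <<'E'
from h import *
togo([0,-110,150])
E
```

```text
t 2.65 blk mm [ -69.7 -198.7  251.6] tool y yaw -9.23 F [-0.32 -0.23 -0.76]
tool shift cm [10.16  6.88 -8.94]
```

Emit:
{"fn": "drive_tool", "kwargs": {
  "plan": [
    [[2.0,1.38,-1.79,-0.6,0,0,0],[2.0,1.38,-1.79,0,0,0,0],[2.0,1.38,-1.79,0,0,0,0],[2.0,1.38,-1.79,0,0,0,0],[2.0,1.38,-1.79,0,0,0,0]]
  ]
}}

```text
clock: 3.07
tcp_pos: [0.5135, 0.1987, 0.1508]
orientation: [0.461, 0.536, 0.461, -0.536]
wrist_force: [0.6, -0.2, 0.4]
finger_gap: 0.0001
```

Run:
```python
from h import *
togo([0,-105,70])
for n in("top","wrist","side"):
    im=env.read_camera(n)[:,:,::-1]; 
    if n=="top": im=cv2.resize(im[120:230,220:350],None,fx=5,fy=5)
    cv2.imwrite(f"pics/{n}1.png",im)
```

```text
t 3.07 blk mm [-1.000e-01 -1.082e+02  1.508e+02] tool y yaw -8.64 F [ 0.62 -0.23  0.38]
tool shift cm [ 8.08  0.   -0.32]
```

View pics/wrist1.png

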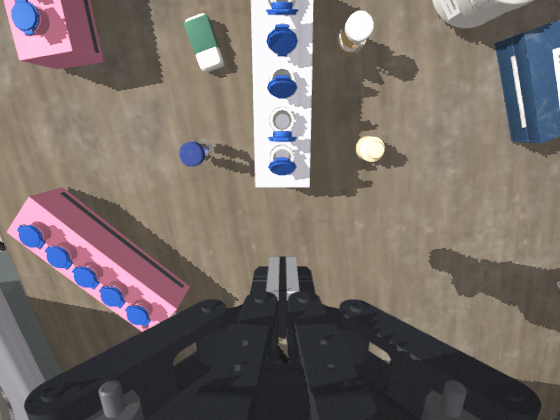

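View pics/side1.png

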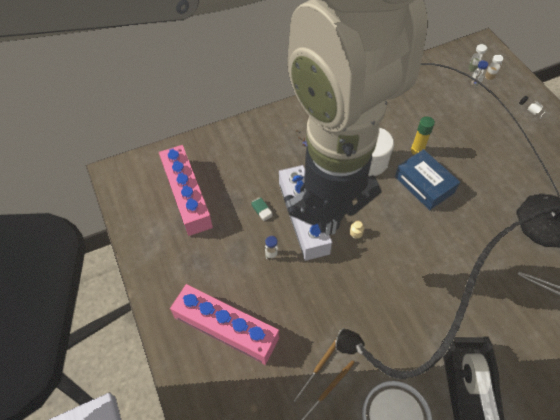

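The wrist view shows the shut fingertips at column 283, in line with the row (tubes at column 282), with the block end at row 187. I descend behind lid 1 to z = 64 mm, 5 mm above a shut lid.

Emit:
{"fn": "drive_tool", "kwargs": {
  "plan": [
    [[1.75,0,0,0,0,0,0],[1.75,0,0,0,0,0,0],[1.75,0,0,0,0,0,0],[1.75,0,0,0,0,0,0],[1.68,0,0,0,0,0,0]]
  ]
}}

```text
clock: 3.63
tcp_pos: [0.5128, 0.1974, 0.0655]
orientation: [0.461, 0.536, 0.461, -0.536]
wrist_force: [0.9, -0.1, -0.2]
finger_gap: 0.0002
```

Emit:
{"fn": "drive_tool", "kwargs": {
  "plan": [
    [[0,0,-0.6,0,0,0,0],[0,0,-0.6,0,0,0,0],[0,0,-0.6,0,0,0,0],[0,0,-0.6,0,0,0,0],[0,0,-0.6,0,0,0,0]]
  ]
}}

```text
clock: 4.05
tcp_pos: [0.5183, 0.2287, 0.0665]
orientation: [0.462, 0.536, 0.461, -0.535]
wrist_force: [0.3, -0.6, -0.6]
finger_gap: 0.0003
```

Run:
```python
from h import *
togo([0,70,64])
im=env.read_camera("wrist")[:,:,::-1]
cv2.imwrite("pics/w2.png",im)
```

```text
t 4.05 blk mm [  0.2 -77.9  66.5] tool y yaw -8.43 F [ 0.28 -0.55 -0.55]
tool shift cm [  0.27   0.02 -14.79]
```

View pics/w2.png

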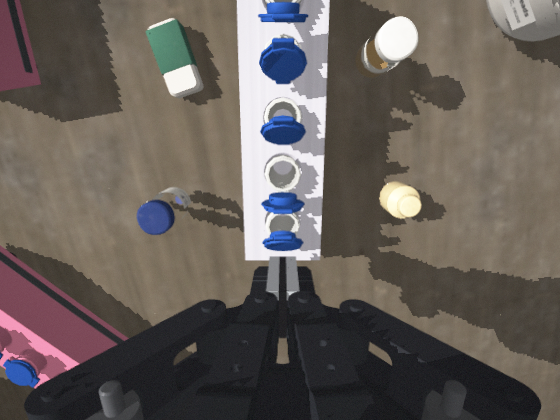

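Fingertips are centred on the row just behind lid 1 (pixel 282,240), with all five lids open. I stroke along the row.

Emit:
{"fn": "drive_tool", "kwargs": {
  "plan": [
    [[0,0,-0.6,0,0,0,0],[0,0,-0.6,0,0,0,0],[0,0,-0.6,0,0,0,0],[0,0,-0.6,0,0,0,0],[0,0,-0.6,0,0,0,0]]
  ]
}}

```text
clock: 4.52
tcp_pos: [0.5217, 0.2579, 0.0649]
orientation: [-0.462, -0.535, -0.462, 0.535]
wrist_force: [0.1, -0.5, 0.3]
finger_gap: -0.0002
```

Run:
```python
from h import *
togo([0,70,64])
im=env.read_camera("wrist")[:,:,::-1]
cv2.imwrite("pics/w3.png",im)
```

```text
t 4.52 blk mm [ -0.8 -48.5  64.9] tool y yaw -8.43 F [ 0.09 -0.46  0.28]
tool shift cm [  0.09   0.12 -11.85]
```

View pics/w3.png

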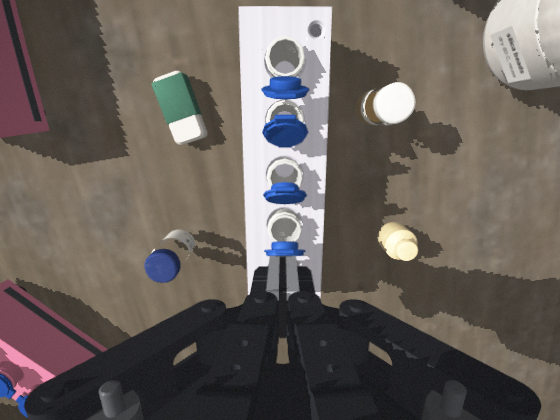

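Emit:
{"fn": "drive_tool", "kwargs": {
  "plan": [
    [[0,0.05,-0.6,0,0,0,0],[0,0.05,-0.6,0,0,0,0],[0,0,-0.6,0,0,0,0],[0,0,-0.6,0,0,0,0],[0,0,-0.6,0,0,0,0]]
  ]
}}

```text
clock: 4.98
tcp_pos: [0.5271, 0.2875, 0.0649]
orientation: [0.462, 0.535, 0.462, -0.535]
wrist_force: [-0.1, -0.8, -0.7]
finger_gap: 0.0001
```

Emit:
{"fn": "drive_tool", "kwargs": {
  "plan": [
    [[0,0,-0.6,0,0,0,0],[0,0,-0.6,0,0,0,0],[0,0,-0.6,0,0,0,0],[0,0,-0.6,0,0,0,0],[0,0,-0.6,0,0,0,0]]
  ]
}}

```text
clock: 5.4
tcp_pos: [0.5315, 0.3171, 0.0649]
orientation: [0.462, 0.535, 0.462, -0.535]
wrist_force: [-0.3, -1.1, 0.6]
finger_gap: -0.0
```

Emit:
{"fn": "drive_tool", "kwargs": {
  "plan": [
    [[0,0,-0.6,0,0,0,0],[0,0,-0.6,0,0,0,0],[0,0,-0.6,0,0,0,0],[0,0,-0.6,0,0,0,0],[0,0,-0.6,0,0,0,0]]
  ]
}}

```text
clock: 5.82
tcp_pos: [0.5359, 0.3467, 0.0649]
orientation: [-0.462, -0.535, -0.462, 0.535]
wrist_force: [-0.0, -0.2, -0.4]
finger_gap: -0.0001
```

Emit:
{"fn": "drive_tool", "kwargs": {
  "plan": [
    [[0,0,-0.6,0,0,0,0],[0,0,-0.6,0,0,0,0],[0,0,-0.6,0,0,0,0],[0,0,-0.6,0,0,0,0],[0,0,0,0,0,0,0]]
  ]
}}

```text
clock: 6.23
tcp_pos: [0.5396, 0.3712, 0.065]
orientation: [0.462, 0.535, 0.462, -0.535]
wrist_force: [1.0, -0.0, -0.4]
finger_gap: 0.0002
```

Run:
```python
from h import *
togo([0,56,59])
im=env.read_camera("wrist")[:,:,::-1]
cv2.imwrite("pics/w4.png",im)
```

```text
t 6.23 blk mm [-0.  66.3 65. ] tool y yaw -8.38 F [ 0.97 -0.04 -0.42]
tool shift cm [ 0.6  -0.    1.03]
```

View pics/w4.png

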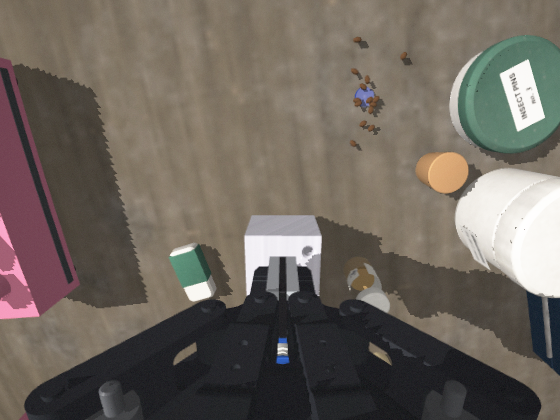

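The stroke is complete, with forces under 1.3 N in the readings. Next I press lid 5 (y=60), going down in small steps.

Emit:
{"fn": "drive_tool", "kwargs": {
  "plan": [
    [[0,0,0.6,0,0,0,0],[0.2,0,0,0,0,0,0],[0.15,0,0,0,0,0,0],[0.1,0,0,0,0,0,0],[0,0,0,0,0,0,0]]
  ]
}}

```text
clock: 6.7
tcp_pos: [0.5383, 0.3636, 0.0601]
orientation: [-0.462, -0.535, -0.462, 0.536]
wrist_force: [0.5, -1.1, -0.5]
finger_gap: 0.0002
```

Emit:
{"fn": "drive_tool", "kwargs": {
  "plan": [
    [[0.05,0,0,0,0,0,0],[0.05,0,0,0,0,0,0],[0,0,0,0,0,0,0],[0,0,0,0,0,0,0],[0,0,0,0,0,0,0]]
  ]
}}

```text
clock: 7.12
tcp_pos: [0.5384, 0.364, 0.0595]
orientation: [0.462, 0.535, 0.462, -0.535]
wrist_force: [-1.3, 0.7, 0.5]
finger_gap: 0.0001
```

Emit:
{"fn": "drive_tool", "kwargs": {
  "plan": [
    [[0.05,0,0,0,0,0,0],[0,0,0,0,0,0,0],[0.05,0,0,0,0,0,0],[0,0,0,0,0,0,0],[0,0,0,0,0,0,0]]
  ]
}}

```text
clock: 7.53
tcp_pos: [0.5386, 0.3641, 0.059]
orientation: [0.462, 0.536, 0.462, -0.535]
wrist_force: [-1.6, -0.5, 4.9]
finger_gap: -0.0002
```

Emit:
{"fn": "drive_tool", "kwargs": {
  "plan": [
    [[0.03,0,0,0,0,0,0],[0,0,0,0,0,0,0],[0.03,0,0,0,0,0,0],[0,0,0,0,0,0,0],[0,0,0,0,0,0,0]]
  ]
}}

```text
clock: 7.95
tcp_pos: [0.5386, 0.3641, 0.0589]
orientation: [0.462, 0.536, 0.462, -0.535]
wrist_force: [-1.7, -0.9, 8.2]
finger_gap: 0.0
```

Contact is at z=0.0590, as expected, and firm at 8 N. I lift well clear of the next tab, step −28 mm and press lid 4 the same way.

Emit:
{"fn": "drive_tool", "kwargs": {
  "plan": [
    [[-1.6,0,0,0,0,0,0],[0,0,1.4,0,0,0,0],[0,0,1.4,0,0,0,0],[0.7,0,0,0,0,0,0],[0.5,0,0,0,0,0,0]]
  ]
}}

```text
clock: 8.37
tcp_pos: [0.5344, 0.3359, 0.0613]
orientation: [0.462, 0.536, 0.462, -0.536]
wrist_force: [-0.2, -0.4, 0.2]
finger_gap: 0.0
```

Emit:
{"fn": "drive_tool", "kwargs": {
  "plan": [
    [[0.2,0,0,0,0,0,0],[0.1,0,0,0,0,0,0],[0.1,0,0,0,0,0,0],[0,0,0,0,0,0,0],[0,0,0,0,0,0,0]]
  ]
}}

```text
clock: 8.78
tcp_pos: [0.5341, 0.3362, 0.0589]
orientation: [-0.462, -0.535, -0.462, 0.536]
wrist_force: [-3.5, -3.4, 12.6]
finger_gap: -0.0002
```

Run:
```python
from h import *
togo([0,32,59])
im=env.read_camera("wrist")[:,:,::-1]
cv2.imwrite("pics/w5.png",im)
```

```text
t 8.78 blk mm [-0.2 30.8 58.9] tool y yaw -8.41 F [-3.51 -3.38 12.6 ]
tool shift cm [-0.01  0.03 -0.12]
```

View pics/w5.png

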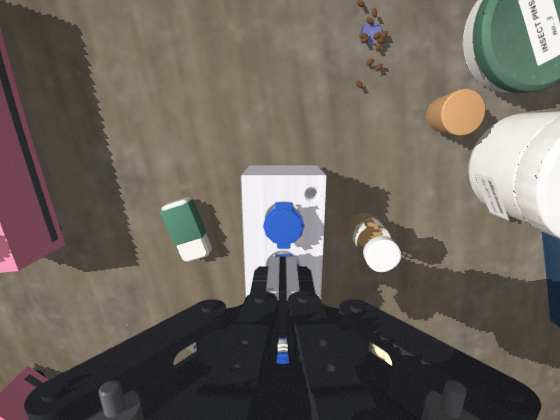

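Lid 5 is shut flat (283,226). Next is lid 3, slightly lighter.

Emit:
{"fn": "drive_tool", "kwargs": {
  "plan": [
    [[-1.6,0,0,0,0,0,0],[0,0,1.4,0,0,0,0],[0,0,1.4,0,0,0,0],[0.7,0,0,0,0,0,0],[0.5,0,0,0,0,0,0]]
  ]
}}

```text
clock: 9.25
tcp_pos: [0.5302, 0.3088, 0.061]
orientation: [-0.462, -0.535, -0.462, 0.536]
wrist_force: [-1.3, 0.7, -0.4]
finger_gap: 0.0002
```

Emit:
{"fn": "drive_tool", "kwargs": {
  "plan": [
    [[0.2,0,0,0,0,0,0],[0.05,0,0,0,0,0,0],[0.05,0,0,0,0,0,0],[0,0,0,0,0,0,0],[0,0,0,0,0,0,0]]
  ]
}}

```text
clock: 9.67
tcp_pos: [0.5299, 0.3089, 0.059]
orientation: [-0.462, -0.535, -0.462, 0.536]
wrist_force: [-2.7, -2.4, 8.5]
finger_gap: -0.0001
```

Emit:
{"fn": "drive_tool", "kwargs": {
  "plan": [
    [[-1.5,0,0,0,0,0,0],[0,0,1.4,0,0,0,0],[0,0,1.4,0,0,0,0],[0.6,0,0,0,0,0,0],[0.5,0,0,0,0,0,0]]
  ]
}}

```text
clock: 10.08
tcp_pos: [0.5256, 0.2796, 0.0617]
orientation: [-0.461, -0.535, -0.462, 0.536]
wrist_force: [0.3, -0.2, 0.6]
finger_gap: -0.0002
```

Emit:
{"fn": "drive_tool", "kwargs": {
  "plan": [
    [[0.2,0,0,0,0,0,0],[0.1,0,0,0,0,0,0],[0.05,0,0,0,0,0,0],[0,0,0,0,0,0,0],[0,0,0,0,0,0,0]]
  ]
}}

```text
clock: 10.5
tcp_pos: [0.5258, 0.2807, 0.0591]
orientation: [-0.462, -0.535, -0.462, 0.536]
wrist_force: [-0.1, -0.9, 1.3]
finger_gap: -0.0001
```

Emit:
{"fn": "drive_tool", "kwargs": {
  "plan": [
    [[-1.5,0,0,0,0,0,0],[0,0,1.4,0,0,0,0],[0,0,1.4,0,0,0,0],[0.6,0,0,0,0,0,0],[0.5,0,0,0,0,0,0]]
  ]
}}

```text
clock: 10.92
tcp_pos: [0.5216, 0.2519, 0.0625]
orientation: [-0.461, -0.536, -0.462, 0.536]
wrist_force: [-0.4, 0.3, -0.8]
finger_gap: -0.0002
```

Emit:
{"fn": "drive_tool", "kwargs": {
  "plan": [
    [[0.2,0,0,0,0,0,0],[0.1,0,0,0,0,0,0],[0.05,0,0,0,0,0,0],[0,0,0,0,0,0,0],[0,0,0,0,0,0,0]]
  ]
}}

```text
clock: 11.33
tcp_pos: [0.5221, 0.2534, 0.0598]
orientation: [0.462, 0.535, 0.462, -0.535]
wrist_force: [-0.3, -0.7, 0.3]
finger_gap: 0.0003
```

Lid 1 has no contact yet and lid 2 only about 1 N, so I press lid 1 further and redo lid 2.

Emit:
{"fn": "drive_tool", "kwargs": {
  "plan": [
    [[0.1,0,0,0,0,0,0],[0,0,0,0,0,0,0],[0.05,0,0,0,0,0,0],[0,0,0,0,0,0,0],[0,0,0,0,0,0,0]]
  ]
}}

```text
clock: 11.75
tcp_pos: [0.5223, 0.2534, 0.059]
orientation: [0.462, 0.536, 0.462, -0.535]
wrist_force: [-1.0, -0.5, 5.0]
finger_gap: 0.0003
```

Emit:
{"fn": "drive_tool", "kwargs": {
  "plan": [
    [[0.05,0,0,0,0,0,0],[0,0,0,0,0,0,0],[0.05,0,0,0,0,0,0],[0,0,0,0,0,0,0],[0,0,0,0,0,0,0]]
  ]
}}

```text
clock: 12.17
tcp_pos: [0.5224, 0.2534, 0.0589]
orientation: [0.462, 0.536, 0.462, -0.535]
wrist_force: [-2.3, -1.4, 11.4]
finger_gap: 0.0001
```

Lid 1 is firm at 11 N. Now lid 2 again.

Emit:
{"fn": "drive_tool", "kwargs": {
  "plan": [
    [[-1.0,0,0,0,0,0,0],[0,0,-1.4,0,0,0,0],[0,0,-1.4,0,0,0,0],[0.5,0,0,0,0,0,0],[0.3,0,0,0,0,0,0]]
  ]
}}

```text
clock: 12.58
tcp_pos: [0.5262, 0.2823, 0.0586]
orientation: [0.462, 0.535, 0.462, -0.535]
wrist_force: [-0.7, 4.4, 23.9]
finger_gap: 0.0002
```

Emit:
{"fn": "drive_tool", "kwargs": {
  "plan": [
    [[0.1,0,0,0,0,0,0],[0.05,0,0,0,0,0,0],[0.05,0,0,0,0,0,0],[0,0,0,0,0,0,0],[0,0,0,0,0,0,0]]
  ]
}}

```text
clock: 13.0
tcp_pos: [0.5264, 0.2823, 0.0589]
orientation: [0.462, 0.536, 0.462, -0.534]
wrist_force: [-2.7, 2.5, 12.5]
finger_gap: -0.0001
```

Emit:
{"fn": "drive_tool", "kwargs": {
  "plan": [
    [[-1.0,0,0,0,0,0,0],[-3.0,0,0,0,0,0,0],[-4.0,0,0,0,0,0,0],[-4.0,0,0,0,0,0,0],[-4.0,0,0,0,0,0,0]]
  ]
}}

```text
clock: 13.42
tcp_pos: [0.5252, 0.2805, 0.2181]
orientation: [-0.462, -0.535, -0.462, 0.536]
wrist_force: [0.4, 0.9, 0.1]
finger_gap: -0.0002
```

Emit:
{"fn": "drive_tool", "kwargs": {
  "plan": [
    [[-1.0,-2.0,3.2,0,0,0,0],[-1.0,-2.0,3.2,0,0,0,0],[-1.0,-2.0,3.2,0,0,0,0],[-1.0,-2.0,3.2,0,0,0,0],[-1.0,-2.0,3.2,0,0,0,0]]
  ]
}}

```text
clock: 13.83
tcp_pos: [0.402, 0.1361, 0.2671]
orientation: [-0.462, -0.535, -0.462, 0.536]
wrist_force: [0.3, -0.5, 0.8]
finger_gap: 0.0001
```

Run:
```python
from h import *
where()
im=env.read_camera("wrist")[:,:,::-1];cv2.imwrite("pics/w6.png",im)
im=env.read_camera("top")[:,:,::-1];cv2.imwrite("pics/t6.png",cv2.resize(im[130:230,210:340],None,fx=6,fy=6,interpolation=2))
im=env.read_camera("side")[:,:,::-1];cv2.imwrite("pics/s6.png",cv2.resize(im[155:265,235:385],None,fx=5.3,fy=5.3,interpolation=2))
```

```text
t 13.83 blk mm [-100.9 -186.8  267.1] tool y yaw -8.4 F [ 0.34 -0.5   0.78]
```

View pics/w6.png

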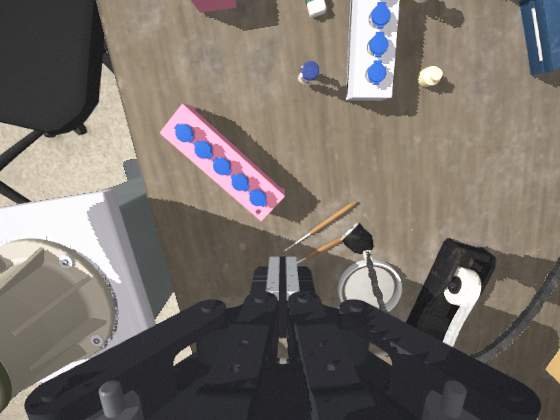

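View pics/t6.png

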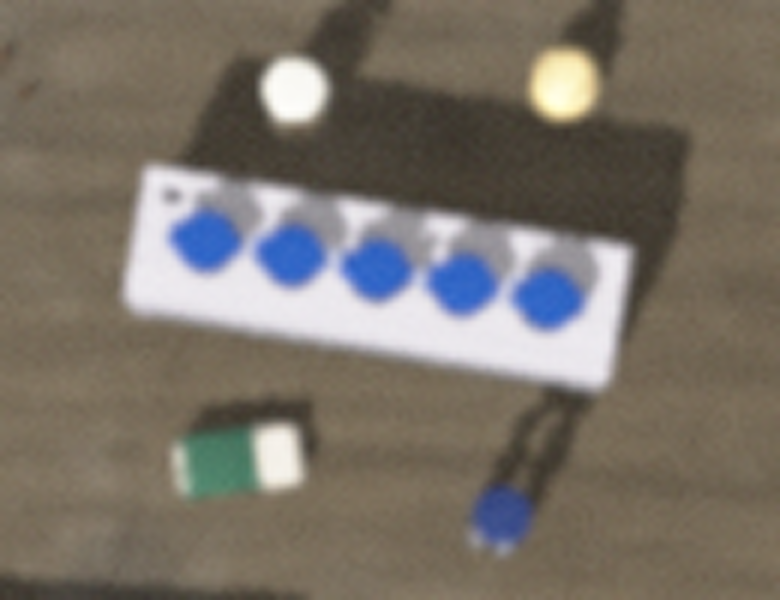

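View pics/s6.png

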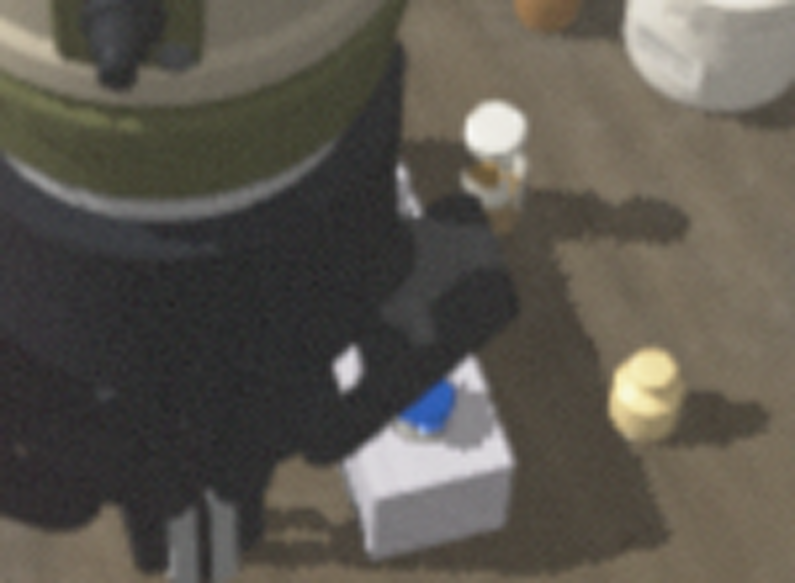

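All five lids show the same flat blue disc in the top view, at crop pixels (207,239) to (548,297). I check numerically that the block and bystanders stayed put and that each lid's centroid fits.

Run:
```python
from h import *
a=cv2.imread('pics/top0.png');b=env.read_camera("top")[:,:,::-1].copy()
h=cv2.cvtColor(b,cv2.COLOR_BGR2HSV);m=cv2.inRange(h,(105,140,90),(125,255,255));m[:, :230]=0;m[200:]=0;m[:150]=0;m[:,320:]=0
n,l,st,c=cv2.connectedComponentsWithStats(m)
for i in range(1,n):
    if st[i,4]>20: print(st[i,4],c[i].round(1),blk(onplane("top",*c[i],.059)).round(1))
def cen(im,lo,hi,box):
    x0,x1,y0,y1=box;mm=cv2.inRange(cv2.cvtColor(im,cv2.COLOR_BGR2HSV)[y0:y1,x0:x1],lo,hi);M=cv2.moments(mm,True);return round(M['m10']/M['m00']+x0,2),round(M['m01']/M['m00']+y0,2),M['m00']
for nm,lo,hi,box in(("white",(0,0,190),(180,60,255),(250,268,136,152)),("brass",(15,60,150),(35,255,255),(295,315,136,152)),("green",(60,60,40),(95,255,255),(232,275,195,220)),("blue",(100,100,60),(125,255,255),(282,305,206,225)),("block",(0,0,190),(180,60,255),(228,320,154,196))):
    print(nm,cen(a,lo,hi,box),cen(b,lo,hi,box))
for T in(a,b):
    g=cv2.inRange(cv2.cvtColor(T,cv2.COLOR_BGR2HSV),(0,0,150),(180,60,255));g[:153]=0;g[198:]=0;g[:,:225]=0;g[:,322:]=0
    print(cv2.minAreaRect(cv2.findNonZero(g)))
```

```text
61 [244.  169.6] [ 0.3 57.3 59. ]
66 [258.3 171.9] [ 0.5 29.5 59. ]
62 [272.6 174.4] [ 0.4  1.4 59. ]
64 [286.7 176.8] [  0.5 -26.1  59. ]
61 [301.  179.3] [  0.3 -54.2  59. ]
white (258.43, 144.22, 86.0) (258.47, 144.55, 83.0)
brass (303.55, 143.13, 85.0) (303.59, 143.14, 86.0)
green (246.25, 206.44, 97.0) (246.25, 206.44, 97.0)
blue (293.4, 215.33, 57.0) (293.45, 215.27, 56.0)
block (270.27, 178.09, 1176.0) (270.86, 178.4, 1094.0)
((272.1891784667969, 175.8648681640625), (83.1858901977539, 25.31744384765625), 9.462322235107422)
((272.1891784667969, 175.8648681640625), (83.1858901977539, 25.31744384765625), 9.462322235107422)
```

Lids sit evenly 28 mm apart at shut positions, and the block and bystanders haven't moved. I hand in.

Run:
```python
from workcell import env
print(env.hand_in(), env.get_state()['clock'])
```

```text
the job is handed in; nothing more can be done
the job is handed in; nothing more can be done
```

All five lids look shut, and I handed the job in at about 14 s. I used the closed fingertips for one +y stroke at 65 mm height, which folded the lids over. I then pressed each lid onto its stop.

- **Presses:** each lid stopped firmly at z ≈ 59 mm, the shut height, with 8–13 N. My first presses on lids 1 and 2 were too light (about 0.3 N and 1.3 N), so I pressed lid 1 further and went back to lid 2. Lid 2's second press touched down a little hard, reading 24 N for a moment.
- **Lids:** in the top view all five are equal flat discs, 28 mm apart, and each sits within 2 mm of its nominal shut position.
- **Surroundings:** the block's outline is identical before and after, and the vials, weight and eraser are within 0.4 px of where they were.
- **Side view not usable:** the arm hid lids 2–5 in the last side picture, so I had no second view of them. I judged them from the top view and the press forces.

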